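Find the concealed catch of the coffee-capsule chest

ROBOT

A 6-joint arm with a two-finger parallel gripper is mounted at the origin on the work surface. World frame = base frame: x ahead of the robot, y to its left, z up, the work surface at z = 0. Lengths are in m, angles in rad, forces in N, time in s.
With the tool pointing down it reaches from about 0.3 to 0.875 m from the base axis. Payload 6.4 kg.
Tool frame: the origin (TCP) lies midway between the tips of the shut fingers; the grasp point (between the pads) lies 19 mm behind it; x points along the fingers, y is the direction in which the jaws open and shut, and the axes are right-handed (so a half turn about x gives the same grasp; the last joint's range is limited). The gripper opens to 85 mm and grips with 20 to 120 N. Pads are 22 mm wide; open, the fingers measure 114 mm over their backs; the gripper's body (76 mm by 85 mm) begins 54 mm behind the grasp point. The pads swing forward as they close: fully open they stand 13 mm farther back than shut.
Start: joints at [-1.308, 0.181, 1.607, -0, 1.354, -0.206], TCP at [0.26, -0.513, 0.231] pointing down, gripper open.
Joint ranges: [-2.99, 2.99], [-0.89, 2.07], [0.3, 2.58], [-1.14, 4.28], [0, 2.63], [-3.12, 3.12]. Speed limits (rad/s): [2.57, 2.57, 3.01, 3.14, 3.14, 3.14].

INTERFACE

Orientations are given as a unit quaternion [w, x, y, z].
In Python, from bench import ctrl gives the robot as it stands.
- The arm moves only by the tool step_arm, never from a script. Its argument "motion" is a list of rows, each a list of 7 numbers: the shift along the tool's x, y, z in mm, then the turn, a rotation vector about the tool's x, y, z in degrees, then the closure in counts, from 0 (fully open) to 255 (shut). In form: [[tx, ty, tz, rx, ry, rz, hand], ...]. A call has 1 to 10 rows; each row is the pose to reach, as a shift and turn from the pose commanded when the call began, along the tool's axes at that moment; what a row does not reach only later rows make up. A row lasts 1/8 s, in which the tool goes at most 62.5 mm and 10.7 degrees, less where a joint would pass 70% of its speed; a pose out of reach is approached as far as the arm can. A call with a gripper value outside its range is refused whole. The fingers move at their own pace and stop on an object; the grip force is fixed at half the most. Time passes only in rows, so rows that repeat a pose let the fingers close. It gives the time, the measured TCP pose, the force and the opening at its end, in the units of the state.
- ctrl.get_obs(): the state, without advancing time (a new reading comes with each control period).
- ctrl.camera(name): name is "side" or "top"; returns (picture, depth): 384x512x3 uint8, red, green, blue; 384x512 float32, m along the optical axis (not along the pixel's ray), 0 where there is no reading.
- ctrl.camera_info(name): a dict with "fx", "fy", "cx", "cy" (pixels), "T" (4x4, takes a point from camera to world coordinates). Camera axes: x right, y down, z forward; pixel columns grow to the right and rows downward; lengths in m; the calibration is good to about 2 mm. A picture is of the moment at which its call begins. camera_info takes no time and is no camera call.
- ctrl.hand_in(): hands the job in, once; it reports no verdict.
The state is a dict: "time_s": time; "q": joint angles; "dq": joint speeds; "joint_efforts": joint torques, N m; "eef_pos": TCP position; "eef_rot": TCP orientation; "wrist_force": force on the tool from outside, world axes, zero at the start; "torque": the same for the moment, N m; "opening": opening from 0.0 (shut) to 1.0 (fully open).
Only numpy, scipy, OpenCV 4.12 (cv2) and the standard library are available. Lean on these libraries where they do the work, as an engineer would, in place of code of your own. Each camera call takes 0.05 s, during which the arm holds its last target. There are 200 camera calls.

TASK

The capsule drawer of the wooden coffee chest is shut by a concealed catch: one of the five identical white tiles let into the top of the chest is a push button, the other four are dead. Feel along the row with your fingertips for the tile that gives, press it fully down so that the drawer springs open, then let the tile come back up and leave the drawer wide open. Only touch and press: do not pick up, knock or shift any of the cups, jars and other things standing about.

Things in the scene. Friction and masses are not known exactly. Their poses are not given: they have to be found in the camera images.
- chest: low wooden coffee-capsule chest with thin brass corners, fixed to the counter, 300 mm deep (its x), 400 mm wide (its y), 90 mm tall. Origin at the centre of its underside, z up; its front, with the drawer, faces its -x (towards the robot). A row of five white tiles is let into its flat top near the front; the rear of the top carries the cup and the jar.
- tile_row (a point): middle of the row: centre of the middle tile's face, 88.5 mm above the counter, 1.5 mm below the wood; axes as the chest's. The five 54 x 54 mm tiles are centred at y = -132, -66, 0, 66, 132 mm from it, x = 0, with 2 mm gaps around. Four are rigid; one, a different one each time and looking just the same, is the push catch.
- catch (a joint): travel of the catch tile in m: 0 at rest, growing as it is pushed straight down, 0.007 at its stop. Sprung: needs about 1.5 to 4 N; lets the drawer go some 5 mm down and comes back up when let go. Does not tell which tile it is.
- drawer (a joint): opening of the drawer in m: about 0 latched shut, 0.07 fully open. Once the catch lets go, its own spring drives it out of the chest's front (to the chest's -x) in about half a second; front 372 mm wide, flush when shut, no handle. It cannot be pulled while latched.
- espresso_cup: white espresso cup, 64 mm across, 55 mm tall, standing on the rear of the chest's top; origin under its base. Bystander.
- sugar_jar: white sugar jar with dark lid, 72 mm across, 85 mm tall, standing on the rear of the chest's top; origin under its base. Bystander.
- mug: blue mug, 80 mm across, 90 mm tall, on the counter beside the chest's left (+y) end; origin under its base. Bystander.
- syrup: slim green glass bottle, 48 mm across, 130 mm tall, on the counter beside the chest's right (-y) end; origin under its base. Bystander.
- spoon: steel spoon 150 mm long lying on the counter in front of the chest, to the right. Bystander.
- tamper: steel disc 58 mm across, 30 mm thick, lying on the counter in front of the chest, to the left; origin under its base. Bystander.

How it is judged:
By the outcome, as a careful person would: the job done as asked, in the order asked, and still so for the second after the job is handed in, with the robot touching nothing.
It also fails if it takes over 64 s, if anything falls off the work surface, if the arm or the gripper's body presses on something with over 40 N, if the wrist force passes 120 N, or if a joint passes its speed limit or range.

## Working session

There is one attempt and no reset: what is moved stays moved. The work goes in short steps, Python scripts to look and compute and a tool call to move; the robot and the scene stay as the last step left them, time stands still between calls to the robot, and variables do not carry over. Pictures are saved under pics/ and viewed, about 8 in all and at most 12, crops included, and the job is handed in when it is done.

Besides the shell and the picture viewer there is one more tool, called as name([rows], argument=value, ...), one row to a line, values as JSON. step_arm: Moves the arm, as the interface text tells. Its arguments: {"type":"object","properties":{"motion":{"type":"array","items":{"type":"array","items":{"type":"number"}}}},"required":["motion"]}

```bash
mkdir -p pics; python3 - <<'E'
from bench import ctrl
import cv2,numpy as np
o=ctrl.get_obs();print(o)
for n in("top","side"):
    p,d=ctrl.camera(n);cv2.imwrite(f"pics/{n}0.png",p[:,:,::-1]);np.savez(f"{n}0.npz",p=p,d=d)
    i=ctrl.camera_info(n);print(n,i)
E
```

```text
{'time_s': 0.0, 'q': array([-1.30828904e+00,  1.81508961e-01,  1.60799970e+00, -1.49447902e-06,
        1.35378944e+00, -2.06262234e-01]), 'dq': array([ 0.00012331, -0.00066589, -0.00016841, -0.00015982, -0.00170446,
       -0.00127375]), 'joint_efforts': array([-5.87456980e-04, -4.44870436e+01, -3.51334476e+01, -4.14544538e-04,
        9.03164124e-03,  4.22672969e-06]), 'eef_pos': array([ 0.25966932, -0.51241893,  0.2304062 ]), 'eef_rot': array([-0.16361908, -0.6877549 , -0.16482451,  0.68778985]), 'wrist_force': array([ 0.50425357, -0.49946433,  0.00362604]), 'torque': array([-0.00058315,  0.08837127, -0.04028325]), 'opening': 1.0009701457661344}
top {'fx': 348.8288137426457, 'fy': 348.8288137426457, 'cx': 259.5155934738142, 'cy': 195.60814272017345, 'T': array([[-0.02809486, -0.99321351,  0.11286096,  0.43769868],
       [-0.99935645,  0.02538932, -0.02533887,  0.00384373],
       [ 0.02230145, -0.11350022, -0.99328765,  1.06665104],
       [ 0.        ,  0.        ,  0.        ,  1.        ]])}
side {'fx': 443.5672279715851, 'fy': 443.5672279715851, 'cx': 251.9122221885291, 'cy': 192.3742908325658, 'T': array([[-0.97244566, -0.1418491 ,  0.18500882,  0.32382049],
       [-0.23248679,  0.64895229, -0.72443828,  0.88020009],
       [-0.01730098, -0.74748897, -0.66404888,  0.90251783],
       [ 0.        ,  0.        ,  0.        ,  1.        ]])}
```

View pics/top0.png

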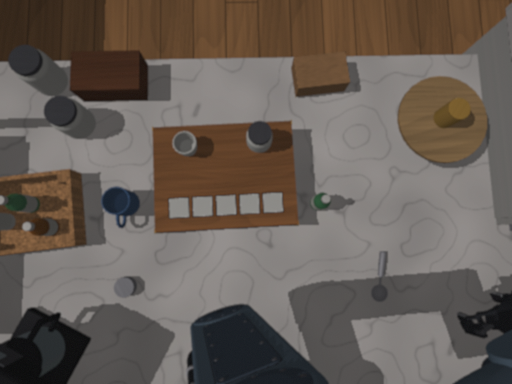

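View pics/side0.png

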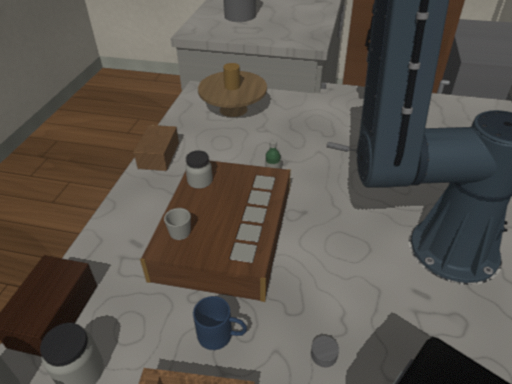

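The top view shows five tiles from (179,208) to (273,203). The cup is at (185,144), the jar at (259,137), the mug at (120,203), the syrup at (321,201), the tamper at (124,287) and the spoon at (381,275). The side view agrees.

```bash
cat > h.py <<'E'
import numpy as np,cv2
from bench import ctrl
from scipy.spatial.transform import Rotation as R
def cast(n,u,v,z):
    i=ctrl.camera_info(n);T=i["T"];r=T[:3,:3]@[(u-i["cx"])/i["fx"],(v-i["cy"])/i["fy"],1]
    return T[:3,3]+r*(z-T[2,3])/r[2]
def tiles(n,p,lo,hi,box):
    g=p.astype(int);m=((g.min(2)>lo)&(g.max(2)-g.min(2)<40)).astype(np.uint8)
    k=np.zeros_like(m);x0,y0,x1,y1=box;k[y0:y1,x0:x1]=1;m*=k
    N,_,s,c=cv2.connectedComponentsWithStats(m)
    return [(c[j],s[j,4]) for j in range(1,N) if s[j,4]>100]
def tool():
    o=ctrl.get_obs();w,x,y,z=o["eef_rot"];return o["eef_pos"],R.from_quat([x,y,z,w]).as_matrix()
E
python3 - <<'E'
from h import *
for n,b in(("top",(164,190,290,222)),("side",(228,172,278,266))):
    p=np.load(n+"0.npz")["p"]
    P=[]
    for c,a in tiles(n,p,110,0,b):
        w=cast(n,*c,.0885);P.append(w);print(n,c.round(1),a,w.round(4))
    P=np.array(P);P=P[np.argsort(P[:,1])];d=P[-1]-P[0]
    print("mid",P.mean(0).round(4),"len",np.linalg.norm(d),"yaw",np.degrees(np.arctan2(-d[0],d[1])))
d=np.load("top0.npz")["d"]
i=ctrl.camera_info("top")
for u,v in((226,205),(220,180),(185,133),(259,130)):
    z=d[v,u];print(u,v,(i["T"]@[(u-i["cx"])/i["fx"]*z,(v-i["cy"])/i["fy"]*z,z,1])[:3].round(4))
for nm,u,v,z in(("cup",185,144,.145),("jar",259,133,.175),("mug",120,203,.09),("syr",319,201,.13),("tamper",124,287,.03)):print(nm,cast("top",u,v,z).round(3))
print(tool())
E
```

```text
top [272.5 202.1] 344 [ 0.5295 -0.0572  0.0885]
top [225.6 204.8] 345 [0.5252 0.0748 0.0885]
top [249.1 203.4] 342 [0.5276 0.0087 0.0885]
top [202.1 205.9] 351 [0.5239 0.1406 0.0885]
top [178.5 207.3] 346 [0.5217 0.2064 0.0885]
mid [0.5256 0.0747 0.0885] len 0.26371630519922157 yaw 1.6942168164312912
side [263.6 181.9] 189 [ 0.5287 -0.0585  0.0885]
side [259.1 197.3] 215 [0.5268 0.0076 0.0885]
side [254.1 214.1] 247 [0.5251 0.0741 0.0885]
side [248.8 232.2] 283 [0.5232 0.1402 0.0885]
side [243.  252.1] 333 [0.5213 0.2067 0.0885]
mid [0.525  0.074  0.0885] len 0.26537139657650044 yaw 1.5844859956581352
226 205 [0.5252 0.0741 0.0832]
220 180 [0.5959 0.0893 0.0901]
185 133 [0.7195 0.178  0.1393]
259 130 [ 0.7124 -0.0224  0.1759]
cup [0.687 0.177 0.145]
jar [ 0.705 -0.022  0.175]
mug [0.538 0.368 0.09 ]
syr [ 0.525 -0.181  0.13 ]
tamper [0.301 0.375 0.03 ]
(array([ 0.25967837, -0.51246249,  0.23047694]), array([[-4.27070148e-04,  4.51810745e-01, -8.92113708e-01],
       [ 1.52482195e-03, -8.92112458e-01, -4.51810842e-01],
       [-9.99998746e-01, -1.55326949e-03, -3.07936343e-04]]))
```

step_arm([
  [0,-284,-445,25,0,0,255],
  [0,-284,-445,25,0,0,255],
  [0,-284,-445,25,0,0,255],
  [0,-284,-445,25,0,0,255],
  [0,-284,-445,25,0,0,255],
  [0,-284,-445,25,0,0,255],
  [0,-284,-445,25,0,0,255],
  [0,-284,-445,25,0,0,255],
  [0,-284,-445,25,0,0,255],
  [0,-284,-445,25,0,0,255],
])

```text
time_s: 1.35
eef_pos: [0.5288, -0.0565, 0.2308]
eef_rot: [-0.013, -0.707, -0.013, 0.707]
wrist_force: [-0.5, -0.3, 0.1]
opening: 0.003
```

step_arm([
  [0,0,0,0,0,0,255],
  [0,0,0,0,0,0,255],
])

```text
time_s: 1.6
eef_pos: [0.528, -0.0596, 0.2312]
eef_rot: [-0.011, -0.707, -0.011, 0.707]
wrist_force: [-0.4, 0.9, 0.3]
opening: 0.002
```

step_arm([
  [50,0,0,0,0,0,255],
  [100,0,0,0,0,0,255],
  [125,0,0,0,0,0,255],
  [131,0,0,0,0,0,255],
  [131,0,0,0,0,0,255],
])

```text
time_s: 2.22
eef_pos: [0.5287, -0.0593, 0.1009]
eef_rot: [0.011, 0.707, 0.011, -0.707]
wrist_force: [-0.7, -0.3, -0.1]
opening: -0.003
```

```bash
python3 - <<'E'
from h import *
print(tool())
a,_=ctrl.camera("top");b,_=ctrl.camera("side")
f=lambda im,x,y:cv2.resize(im[y:y+140,x:x+140,::-1],(400,400))
cv2.imwrite("pics/c1.png",np.hstack([f(a,150,110),f(b,160,140)]))
E
```

```text
(array([ 0.52874682, -0.05933534,  0.10090028]), array([[ 5.38239457e-04,  3.13803254e-02, -9.99507371e-01],
       [-2.43000659e-04, -9.99507483e-01, -3.13804597e-02],
       [-9.99999826e-01,  2.59771151e-04, -5.30348925e-04]]))
```

View pics/c1.png

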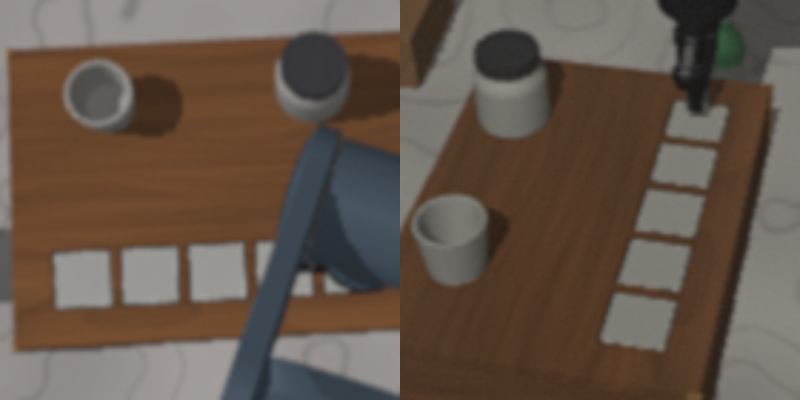

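The tip stands clear above the far (-y) tile, at crop pixel (697,112). Nothing else is near it. Next I feel downwards gently.

step_arm([
  [8,0,0,0,0,0,255],
  [11,0,0,0,0,0,255],
  [12,0,0,0,0,0,255],
  [13,0,0,0,0,0,255],
  [14,0,0,0,0,0,255],
  [14,0,0,0,0,0,255],
])

```text
time_s: 3.08
eef_pos: [0.5285, -0.0585, 0.0863]
eef_rot: [0.011, 0.707, 0.011, -0.707]
wrist_force: [-1.0, -0.4, 2.0]
opening: 0.004
```

step_arm([
  [1,0,0,0,0,0,255],
  [2,0,0,0,0,0,255],
  [2,0,0,0,0,0,255],
])

```text
time_s: 3.45
eef_pos: [0.5286, -0.0585, 0.0842]
eef_rot: [0.011, 0.707, 0.011, -0.707]
wrist_force: [0.1, 0.3, 1.3]
opening: -0.0
```

The tile gives: 4 mm down at about 1–2 N. I'll press it to its stop, then lift off.

step_arm([
  [1,0,0,0,0,0,255],
  [2,0,0,0,0,0,255],
  [3,0,0,0,0,0,255],
  [3.5,0,0,0,0,0,255],
  [3.5,0,0,0,0,0,255],
  [3.5,0,0,0,0,0,255],
])

```text
time_s: 4.2
eef_pos: [0.5287, -0.0586, 0.0815]
eef_rot: [0.012, 0.707, 0.011, -0.707]
wrist_force: [-3.5, 1.7, 7.5]
opening: -0.001
```

It is at the stop (z 0.0815, 7.5 N). I'll give the drawer a moment, then lift straight up.

step_arm([
  [0,0,0,0,0,0,255],
  [0,0,0,0,0,0,255],
  [0,0,0,0,0,0,255],
  [0,0,0,0,0,0,255],
  [-4,0,0,0,0,0,255],
  [-10,0,0,0,0,0,255],
  [-40,0,0,0,0,0,255],
  [-90,0,0,0,0,0,255],
  [-150,0,0,0,0,0,255],
  [-150,0,0,0,0,0,255],
])

```text
time_s: 5.45
eef_pos: [0.5316, -0.0597, 0.2368]
eef_rot: [0.013, 0.711, 0.01, -0.703]
wrist_force: [-0.3, 0.4, 0.1]
opening: -0.001
```

step_arm([
  [0,200,300,0,0,0,255],
  [0,200,300,0,0,0,255],
  [0,200,300,0,0,0,255],
  [0,200,300,0,0,0,255],
  [0,200,300,0,0,0,255],
  [0,200,300,0,0,0,255],
  [0,200,300,0,0,0,255],
  [0,200,300,0,0,0,255],
  [0,200,300,0,0,0,255],
])

```text
time_s: 6.58
eef_pos: [0.236, -0.2673, 0.2304]
eef_rot: [-0.012, -0.707, -0.013, 0.707]
wrist_force: [0.9, -0.1, 0.3]
opening: -0.001
```

```bash
python3 - <<'E'
from h import *
o=ctrl.get_obs();print(o["time_s"],o["eef_pos"],o["wrist_force"])
a,d=ctrl.camera("top");b,_=ctrl.camera("side")
cv2.imwrite("pics/t2.png",np.hstack([cv2.resize(x[:,:,::-1],(400,300)) for x in(a,b)]))
cv2.imwrite("pics/t2c.png",cv2.resize(np.hstack([a[110:270,90:340,::-1],b[130:290,140:340,::-1]]),(788,280)))
p0=np.load("top0.npz")["p"]
for q in(p0,a):
  for c,s in tiles("top",q,110,0,(164,190,290,222)):print(c.round(1),s)
E
```

```text
6.575 [ 0.23596597 -0.2672951   0.23044316] [ 0.93358975 -0.12896503  0.2610566 ]
[272.5 202.1] 344
[225.6 204.8] 345
[249.1 203.4] 342
[202.1 205.9] 351
[178.5 207.3] 346
[272.4 202.1] 346
[225.7 204.8] 346
[249.2 203.3] 343
[202.1 205.9] 351
[178.5 207.3] 349
```

View pics/t2.png

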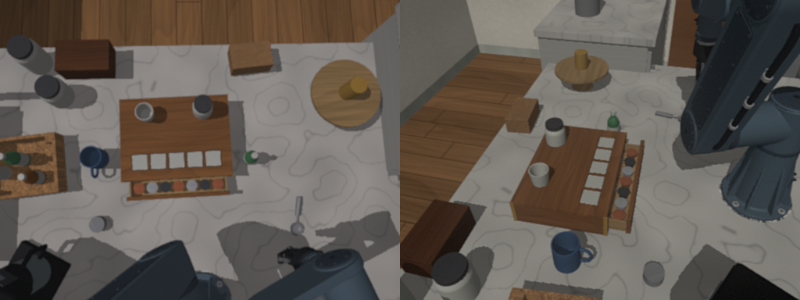

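View pics/t2c.png

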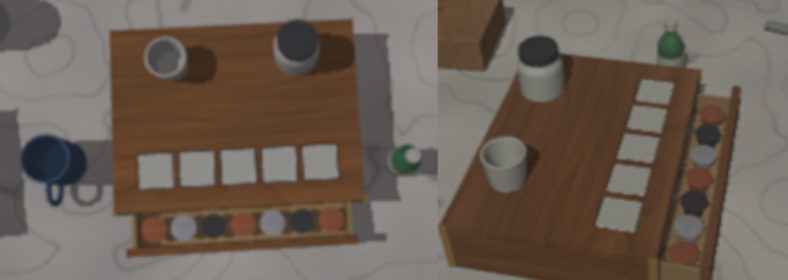

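Both views show the drawer open with its capsules in sight. The gap is about 24 px in the top view, roughly 70 mm. The tiles are flush, nothing else has moved, and the arm is clear.

```bash
python3 -c "
from bench import ctrl
print(ctrl.hand_in())"
```

```text
the job is handed in; nothing more can be done
None
```

The drawer is open. The catch was the rightmost tile (chest −y end), which was the first one I felt, so I touched no other tile. It gave at about 2 N. I pressed it to its stop (7 mm down, 7.5 N), then lifted straight up and moved the arm clear. I handed the job in at about 6.7 s of the 64 s allowed.

**Last checks:**
- **Drawer:** both views show it open. I estimate roughly 70 mm in the top view, which is full travel, but I read that by eye from the picture and did not measure it with the calibration.
- **Tile:** all five tile outlines are within about 0.1 px of where they started, and the pressed tile looks level with the others. The cameras are too coarse to confirm its height to the millimetre.
- **Bystanders:** by eye, the cup, jar, mug, bottle, spoon and tamper stand where they did.
- **Arm:** it is touching nothing, with the wrist force under 1 N.

No check failed or disagreed.

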